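# Put the tape roll back on the carousel

### The arm

A 7-joint arm with a two-finger parallel gripper is mounted at the origin on the work surface; the furniture and walls round the work are solid. World frame = base frame: x ahead of the robot, y to its left, z up, the work surface at z = 0. Lengths are in m, angles in rad, forces in N, time in s.
With the tool pointing down it reaches from about 0.35 to 0.9 m from the base axis. Payload 8.1 kg.
Tool frame: the origin (TCP) lies at the very end of the fingers, on their centre line; the grasp point (between the pads) lies 19 mm behind it; z points along the fingers, y is the line along which they close (so a half turn about z gives the same grasp; the last joint's range is limited). The gripper opens to 92 mm and grips with 3 to 60 N. Pads are 19 mm wide; open, the fingers measure 130 mm over their backs; the gripper's body (75 mm by 190 mm) begins 47 mm behind the grasp point.
Start: joints at [-1.289, 0.434, 0.025, 1.573, -0.012, 1.134, -0.075], TCP at [0.235, 0.579, 0.227] pointing down, gripper open.
Joint ranges: [-2.62, 2.62], [-0.44, 2.09], [-1.27, 1.32], [0.08, 2.57], [-1.32, 4.46], [0.12, 2], [-2.74, 2.74]. Speed limits (rad/s): [2.22, 2.22, 3.01, 3.01, 3.14, 3.14, 3.14].

### API

Orientations are given as a rotation vector (axis times angle).
In Python, from cell import readout, cams, job gives the robot as it stands.
- The arm moves only by the tool drive_tool, never from a script. Its argument "commands" is a list of rows, each a list of 3 entries, a list of its own where there are three numbers: the turn, a rotation vector about the tool's x, y, z in rad, then the shift along the tool's x, y, z in cm, then the gripper's target within -1 to 1 (fully open at 1, half-way at 0, shut at -1). A call has 1 to 20 rows; each row is the pose to reach, as a shift and turn from the pose commanded when the call began, along the tool's axes at that moment; what a row does not reach only later rows make up. A row lasts 1/12 s, in which the tool goes at most 41.7 mm and 7.16 degrees, less where a joint would pass 70% of its speed; a pose out of reach is approached as far as the arm can. A call with a gripper value outside its range is refused whole. The fingers move at their own pace and stop on an object; "newtons" is the grip in N (left out, the last holds). Time passes only in rows, so rows that repeat a pose let the fingers close. It gives the time, the measured TCP pose, the force, the opening and the grip force at its end, in the units of the state.
- readout.observe(): the state, without advancing time (a new reading comes with each control period).
- cams.get_image(name): name is "side" or "top"; returns the picture (480x640x3 uint8, blue, green, red); there is no depth.
- cams.camera_info(name): a dict with "camera_matrix" (3x3 intrinsics, pixels), "R" (3x3) and "t" (3): a world point X has camera coordinates R X + t. Camera axes: x right, y down, z forward; pixel columns grow to the right and rows downward; lengths in m; the calibration is good to about 2 mm. A picture is of the moment at which its call begins. camera_info takes no time and is no camera call.
- job.sign_off(): hands the job in; it is judged then, once.
The state is a dict: "clock": time; "joints": joint angles; "dq": joint speeds; "joint_efforts": joint torques, N m; "position": TCP position; "ee_rot": TCP orientation; "force": force on the tool from outside, world axes, zero at the start; "ft_torque": the same for the moment, N m; "width": opening from 0.0 (shut) to 1.0 (fully open); "gripper_force": force on a finger pad.
Only numpy, scipy, OpenCV 4.12 (cv2) and the standard library are available. Lean on these libraries where they do the work, as an engineer would, in place of code of your own. Each camera call takes 0.05 s, during which the arm holds its last target. There are 200 camera calls.

### The job

Put the loose roll of masking tape away on the tape carousel: turn the carousel by its crank until the one empty arm faces the opening in the guard band, then slip the roll over that arm's two wires, past their upturned ends, and leave it hanging there in the opening. The roll lies flat on the table but goes on with its hole level; the plywood V-shaped rest is there to set it down tilted so that you can take it again by its two flat faces. Leave the spray can, the squeeze bottle and the stack of cups standing where they are.

Things in the scene. Friction and masses are not known exactly. Their poses are not given: they have to be found in the camera images.
- carousel: Fixed grey tape carousel. Origin: on the turning axis, at table height; z up, -x points out of its opening, towards the robot. Round foot 300 mm wide, 14 mm thick. A fixed steel guard band (radius 142 mm, 112 to 148 mm above the table, on 5 thin posts) runs round the arm ends, 8 mm beyond them, open only over 55 degrees either side of -x: only there is there room to slip a roll on.
- opening (a point): Point in the middle of the opening, 92 mm out from the turning axis and 130 mm above the table: where empty_arm comes when the empty arm faces the opening.
- rotor (a joint): Angle of the carousel's turning part, rad, anticlockwise from above; 0 (or a full turn, 6.28) when the empty arm faces the opening. It turns either way (stops at -7 and 7) with a light drag of about 0.1 N m and stays where it is left. Four arms at 90 degrees; three carry rolls like the loose one, which cannot be taken off.
- empty_arm (a point): Point on the empty arm, midway between its two wires, 92 mm out from the axis (the middle of the place for the roll), 130 mm up; its -x axis points outward along the arm. The wires are level, 8 mm thick, centres 44 mm apart (36 mm free between), from the hub plate (36 mm out) to 124 mm out, where they turn up: ends reach 132 mm out and 144 mm up. A hung roll's centre is 25 to 29 mm below this point.
- crank_knob (a point): Middle of the upright black crank knob, 203 mm above the table, 62 mm from the turning axis, on the side opposite the empty arm. The knob is round, 16 to 22 mm thick, waisted, from 175 to 228 mm up; the flat steel crank is right below it. It is rigid with the turning part. The rolls' tops are at 151 mm.
- tape_center (a point): Centre of the loose cream roll of masking tape: outside diameter 98 mm, hole 80 mm (74 mm at the narrowest, as it is slightly eight-sided), wall 9 to 12 mm, width 52 mm; about 0.16 kg. z is its axis. It starts flat on the table.
- tape: The same roll; origin at the centre of the face it starts on.
- trough (a point): Middle of the bottom line of the plywood V rest, 24 mm above the table; x runs along the V, z up. The two boards rise at 45 degrees to either side (y and -y) and are 60 mm long up the slope and 190 mm along x; fixed. The roll lies in it with a flat face on one board and its rim on the other, its upper 38 mm standing out past the board's edge, where its faces are free.
- spray_can_center (a point): Pale spray can, 66 mm across, 164 mm tall, standing 12 to 20 mm from the roll; point half-way up.
- squeeze_bottle_center (a point): Yellow squeeze bottle of paint, 49 mm across, 180 mm tall, standing off one end of the V rest; point half-way up.
- cups_center (a point): Stack of paper cups, 76 mm across, 116 mm tall, standing beside the carousel's guard band, at the back left; point half-way up.
Things that resemble listed ones, but are neither listed nor needed, are in the scene too. What is shaped like the tape but red is not meant.

How it is judged:
On the way:
1. the empty arm faces the opening in the guard band (horizontal distance between empty_arm and opening below 0.027 m), for 0.2 s.
At the end, for the whole second after the job is handed in: the roll hangs at rest on the empty arm's two wires, inside their upturned ends, its axis along the arm within 0.2 rad, and the arm is still in the opening (within 36 mm of its middle) (x of tape_center in the frame of empty_arm between -0.014 and 0.036 m and y of tape_center in the frame of empty_arm between -0.014 and 0.014 m and z of tape_center in the frame of empty_arm between -0.036 and -0.018 m and angle between the z axis of tape_center and the x axis of empty_arm, either way round below 0.2 rad and horizontal distance between empty_arm and opening below 0.036 m and linear speed of tape below 0.02 m/s and velocity of joint rotor between -0.05 and 0.05 rad/s); the robot touches nothing.
It fails at once if the spray can is pushed more than 30 mm or knocked over (distance of spray_can_center from where it was at the start of the episode above 0.03 m).
It fails at once if the squeeze bottle is pushed more than 30 mm or knocked over (distance of squeeze_bottle_center from where it was at the start of the episode above 0.03 m).
It fails at once if the stack of cups is pushed more than 30 mm or knocked over (distance of cups_center from where it was at the start of the episode above 0.03 m).
It also fails if it takes over 72 s, if anything falls off the work surface, if the arm or the gripper's body presses on something with over 40 N, if the wrist force passes 120 N, or if a joint passes its speed limit or range.

## Working session

There is one attempt and no reset: what is moved stays moved. The work goes in short steps, Python scripts to look and compute and a tool call to move; the robot and the scene stay as the last step left them, time stands still between calls to the robot, and variables do not carry over. Pictures are saved under pics/ and viewed, at most 10 in all, crops included, and the job is handed in when it is done.

Besides the shell and the picture viewer there is one more tool, called after "Request:" by a JSON object that holds its "method" and its "body", one argument or row to a line. drive_tool: Moves the arm, as the interface text tells. Its arguments: {"type":"object","properties":{"commands":{"type":"array"},"newtons":{"type":"number"}},"required":["commands"]}

```bash
ls; mkdir -p pics; python3 - <<'E'
from cell import readout,cams,job
import cv2
for n in("side","top"):
    cv2.imwrite(f"pics/{n}0.png",cams.get_image(n)); i=cams.camera_info(n); print(n,i["camera_matrix"],i["R"],i["t"])
print(readout.observe())
E
```

```text
pics
side [[555.16640144   0.         327.90128017]
 [  0.         555.16640144 241.45270909]
 [  0.           0.           1.        ]] [[-0.2136299   0.97681119  0.01421842]
 [ 0.67519433  0.15815326 -0.72048606]
 [-0.70602753 -0.14431717 -0.69332365]] [ 0.04297548 -0.28283426  2.15274401]
top [[591.13295959   0.         319.65273615]
 [  0.         591.13295959 238.93037257]
 [  0.           0.           1.        ]] [[-6.33682492e-02 -9.97989949e-01  7.26234042e-04]
 [-9.75235908e-01  6.17689230e-02 -2.12366485e-01]
 [ 2.11894758e-01 -1.41655418e-02 -9.77189822e-01]] [0.08679441 0.57607294 1.50794848]
{'clock': 0.1, 'joints': array([-1.28862185,  0.43515698,  0.02499326,  1.57402428, -0.01160272,
        1.13401689, -0.07509949]), 'dq': array([ 0.00093316, -0.00171293,  0.00050906, -0.00302914,  0.00186119,
       -0.00014757,  0.00034263]), 'joint_efforts': array([ 2.84898881e-03, -6.69122243e+01,  9.87814218e-01, -3.15140140e+01,
       -6.05029799e-02,  3.74330312e-02,  3.29519196e-05]), 'position': array([0.23447547, 0.57883618, 0.22601438]), 'ee_rot': array([-6.00789233e-01, -3.08346520e+00,  2.28294836e-03]), 'force': array([-0.38575381,  0.15344289,  0.33962157]), 'ft_torque': array([0.0544143 , 0.05206025, 0.00680734]), 'gripper_force': 0.0, 'width': 1.0032349448754876}
```

View pics/side0.png

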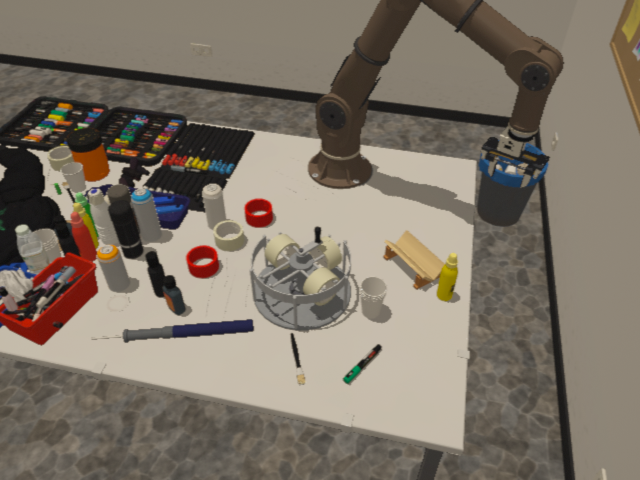

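View pics/top0.png

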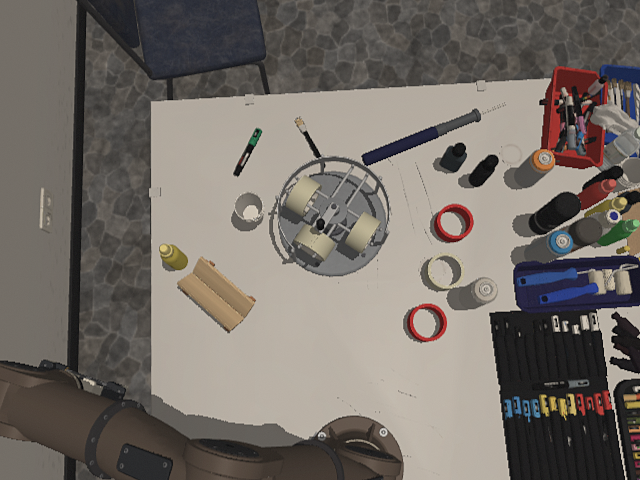

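The side view shows the roll at (229,235) with the can at (213,205), carousel around (302,270), V rest at (415,258). The top view shows the roll at (444,272), can at (485,290), V rest at (217,293), carousel around (330,217), knob at (320,224), and the empty arm pointing up-right to about (355,172).

```bash
python3 - <<'E'
import cv2,numpy as np
t=cv2.imread("pics/top0.png");s=cv2.imread("pics/side0.png")
z=lambda im,x,y,w,h,k:cv2.resize(im[y:y+h,x:x+w],None,fx=k,fy=k,interpolation=cv2.INTER_CUBIC)
A=z(t,265,150,130,130,3);B=z(t,155,235,130,100,3);C=z(s,240,215,130,115,3);D=z(s,380,225,90,80,3)
o=np.zeros((600,800,3),np.uint8);o2=o
o[:390,:390]=A;o[:345,400:790]=C
o[390:600,:390]=B[30:240];o[350:590,400:670]=D
cv2.imwrite("pics/z0.png",o)
E
```

```text
(no output)
```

View pics/z0.png

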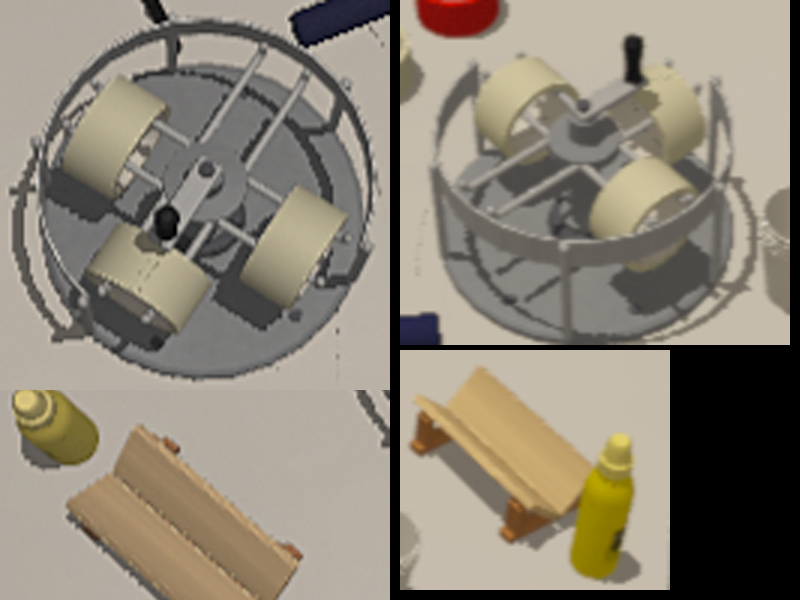

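The crops show the empty arm's tips at top px (352.7,166) and (367.3,175), the hub bolt at (333.7,206.7), the knob top at (320,221), and the V rest's upper corners at (201,258), (255,299), (178,284) and (231,331).

```bash
cat > h.py <<'E'
import numpy as np,cv2
from cell import readout,cams,job
from scipy.spatial.transform import Rotation as R
def pl(n,u,v,z):
    i=cams.camera_info(n);d=i["R"].T@np.linalg.solve(i["camera_matrix"],[u,v,1]);c=-i["R"].T@i["t"]
    return (c+d*(z-c[2])/d[2])[:2]
def pr(n,X):
    i=cams.camera_info(n);p=i["camera_matrix"]@(i["R"]@np.array(X)+i["t"]);return p[:2]/p[2]
def two(a,b):
    A=[];B=[]
    for n,p in(("top",a),("side",b)):
        i=cams.camera_info(n);d=i["R"].T@np.linalg.solve(i["camera_matrix"],[*p,1]);d/=np.linalg.norm(d);c=-i["R"].T@i["t"]
        P=np.eye(3)-np.outer(d,d);A.append(P);B.append(P@c)
    return np.linalg.solve(sum(A),sum(B))
def circ(p):
    p=np.array(p);s=np.linalg.lstsq(np.c_[2*p,np.ones(len(p))],(p**2).sum(1),rcond=None)[0];return s[:2],np.sqrt(s[2]+s[:2]@s[:2])
def tool(dp,drot=None):
    "world shift (m) -> tool cm"
    return np.round(R.from_rotvec(readout.observe()["ee_rot"]).inv().apply(dp)*100,2)
E
cat > a.py <<'E'
from h import *
np.set_printoptions(precision=4,suppress=True)
t=cv2.imread("pics/top0.png")
print("bolt",two((333.7,206.7),((583-400)/3+240,105/3+215)))
print("knobtop",two((320,221),((633-400)/3+240,41/3+215)), pl("top",320,221,.228))
for p in((352.7,166),(367.3,175)):print("tip",pl("top",*p,.144))
for p in((201,258),(255,299),(178,284),(231,331)):print("V",pl("top",*p,.066))
hsv=cv2.cvtColor(t,cv2.COLOR_BGR2HSV)
# roll: saturation
m=np.zeros(t.shape[:2],np.uint8);m[245:300,415:467]=1
print(hsv[272,428],hsv[262,400],hsv[290,485],hsv[272,444])
mm=((hsv[...,1]>hsv[262,400,1]+15)&(m>0)&(hsv[...,0]<40)).astype(np.uint8)
c=max(cv2.findContours(mm,0,1)[0],key=cv2.contourArea)[:,0]
print("roll px",cv2.minEnclosingCircle(c))
h=c.astype(float);print("roll",circ([pl("top",*q,.052) for q in h]),circ([pl("top",*q,.026) for q in h]))
print("can px",pl("top",485,286,.164))
# foot
print("foot-ish",[pl("top",x/3+265,y/3+150,.014) for x,y in((42,190),(200,378),(365,230),(120,350),(330,320))], circ([pl("top",x/3+265,y/3+150,.014) for x,y in((200,378),(120,350),(330,320),(365,230),(60,270))]))
print("bandend",pl("top",325/3+265,282/3+150,.13),pl("top",85/3+265,325/3+150,.13))
E
python3 a.py
```

```text
bolt [0.636  0.0128 0.1726]
knobtop [0.5893 0.0504 0.2213] [0.588 0.049]
tip [ 0.7496 -0.046 ]
tip [ 0.7229 -0.0817]
V [0.548  0.3649]
V [0.4311 0.2275]
V [0.4829 0.4261]
V [0.353  0.2921]
[ 23  55 187] [ 17  29 187] [ 17  25 143] [ 18  28 182]
roll px ((444.2011413574219, 271.6494140625), 19.629484176635742)
roll (array([ 0.4748, -0.273 ]), np.float64(0.04927180230466137)) (array([ 0.4786, -0.2789]), np.float64(0.05010160154952224))
can px [ 0.4156 -0.3431]
foot-ish [array([0.6702, 0.157 ]), array([0.4865, 0.0236]), array([ 0.6136, -0.1367]), array([0.5165, 0.094 ]), array([ 0.532 , -0.0977])] (array([0.6291, 0.006 ]), np.float64(0.1429789622443689))
bandend [ 0.5439 -0.0837] [0.5199 0.1205]
```

```bash
python3 - <<'E'
from h import *
o=np.zeros((600,800,3),np.uint8)
t=cv2.imread("pics/top0.png");s=cv2.imread("pics/side0.png")
ax=np.array([.634,.011])
for k,(n,im,x0,y0,w,h) in enumerate((("top",t,268,190,66,90),("top",t,330,190,66,90),("side",s,240,220,66,60),("side",s,305,220,66,60))):
    f=6; c=cv2.resize(im[y0:y0+h,x0:x0+w],None,fx=f,fy=f,interpolation=cv2.INTER_CUBIC)
    for yaw,col in((-12,(255,0,0)),(0,(0,200,0)),(12,(0,0,255))):
        for e in(-55,55):
            a=np.radians(180+yaw+e);
            q=[(pr(n,[*(ax+.142*np.array([np.cos(a),np.sin(a)])),z])-[x0,y0]+.5)*f for z in(.112,.148)]
            for p in q: cv2.circle(c,tuple(int(v) for v in p),3,col,-1)
    c=c[-300:] if k<2 else c[:300]
    r,cc=divmod(k,2); o[r*300:r*300+c.shape[0],cc*400:cc*400+396]=c[:,:396]
cv2.imwrite("pics/z1.png",o)
E
```

```text
(no output)
```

View pics/z1.png

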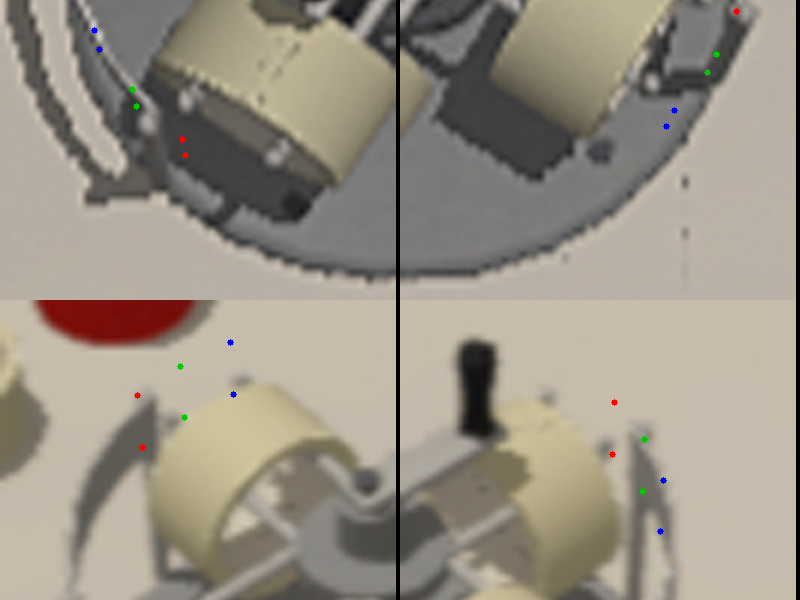

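The zoom shows the band ends: +y end at top px (292,250) and side px (344.5,242); -y end at side px (265,236).

```bash
python3 - <<'E'
from h import *
np.set_printoptions(precision=4,suppress=True)
a=pl("side",265,235.8,.148);b=pl("side",344.5,242,.148);c=pl("top",292,249.5,.13)
print(a,b,c,two((292,249),(344.5,244)),np.linalg.norm(a-b),2*.142*np.sin(np.radians(55)))
for b_ in(b,(b+c)/2):
    d=b_-a;n=np.array([-d[1],d[0]])/np.linalg.norm(d);n=n if n[0]<0 else -n
    print(np.degrees(np.arctan2(n[1],n[0])),"axis",(a+b_)/2-n*.142*np.cos(np.radians(55)))
E
```

```text
[ 0.5781 -0.1121] [0.5501 0.1245] [0.5428 0.1226] [0.5433 0.1231 0.1331] 0.23817662697395234 0.23263918057807365
-173.2495016494085 axis [0.6449 0.0158]
-172.34975510720537 axis [0.643  0.0166]
```

```bash
cat >> h.py <<'E'
def down(psi,tilt=0,az=0):
    "tool z down, y at azimuth psi (deg); then tilt deg about horizontal axis at az (world)"
    y=np.array([np.cos(np.radians(psi)),np.sin(np.radians(psi)),0]);z=np.array([0,0,-1.])
    a=np.radians(az)
    return R.from_rotvec(np.radians(tilt)*np.array([np.cos(a),np.sin(a),0]))*R.from_matrix(np.c_[np.cross(y,z),y,z])
def go(p,Rt):
    s=readout.observe();r=R.from_rotvec(s["ee_rot"])
    print("turn",np.round((r.inv()*Rt).as_rotvec(),3).tolist(),"shift",np.round(r.inv().apply(np.array(p)-s["position"])*100,2).tolist(),"t",round(s["clock"],2))
E
python3 - <<'E'
from h import *
go([.589,.05,.30],down(5))
print(pl("top",172,252,.17))
E
```

```text
turn [-0.001, 0.001, 1.099] shift [-52.71, -35.72, -7.34] t 0.1
[0.54709832 0.41573043]
```

Request:
{"method": "drive_tool", "body": {
  "commands": [
    [[0,0,0.1],[0,0,-7],1],
    [[0,0,1.1],[-52.7,-35.7,-7.3],1],
    [[0,0,1.1],[-52.7,-35.7,-7.3],1],
    [[0,0,1.1],[-52.7,-35.7,-7.3],1],
    [[0,0,1.1],[-52.7,-35.7,-7.3],1],
    [[0,0,1.1],[-52.7,-35.7,-7.3],1],
    [[0,0,1.1],[-52.7,-35.7,-7.3],1],
    [[0,0,1.1],[-52.7,-35.7,-7.3],1],
    [[0,0,1.1],[-52.7,-35.7,-7.3],1],
    [[0,0,1.1],[-52.7,-35.7,-7.3],1],
    [[0,0,1.1],[-52.7,-35.7,-7.3],1],
    [[0,0,1.1],[-52.7,-35.7,-7.3],1],
    [[0,0,1.1],[-52.7,-35.7,-7.3],1],
    [[0,0,1.1],[-52.7,-35.7,-7.3],1],
    [[0,0,1.1],[-52.7,-35.7,-7.3],1],
    [[0,0,1.1],[-52.7,-35.7,-7.3],1],
    [[0,0,1.1],[-52.7,-35.7,-7.3],1],
    [[0,0,1.1],[-52.7,-35.7,-7.3],1],
    [[0,0,1.1],[-52.7,-35.7,-7.3],1],
    [[0,0,1.1],[-52.7,-35.7,-7.3],1]
  ]
}}

```text
clock: 1.77
position: [0.5884, 0.052, 0.2992]
ee_rot: [-2.122, -2.315, 0.001]
force: [-0.2, -0.5, -0.8]
width: 1.005
gripper_force: 0.0
```

```bash
python3 - <<'E'
from h import *
s=readout.observe();print(s["joints"].round(2),s["position"],s["clock"])
go([.589,.05,.185],down(5))
E
```

```text
[-0.54  0.35  0.51  1.58 -0.18  1.26  0.08] [0.58839394 0.05195772 0.2992383 ] 1.7667
turn [-0.001, -0.001, -0.0] shift [-0.21, 0.06, 11.42] t 1.77
```

Request:
{"method": "drive_tool", "body": {
  "commands": [
    [[0,0,0],[-0.2,0,4],1],
    [[0,0,0],[-0.2,0,8],1],
    [[0,0,0],[-0.2,0,10],1],
    [[0,0,0],[-0.2,0,11.4],1],
    [[0,0,0],[-0.2,0,11.4],0],
    [[0,0,0],[-0.2,0,11.4],-1],
    [[0,0,0],[-0.2,0,11.4],-1],
    [[0,0,0],[-0.2,0,11.4],-1],
    [[0,0,0],[-0.2,0,11.4],-1],
    [[0,0,0],[-0.2,0,11.4],-1],
    [[0,0,0],[-0.2,0,11.4],-1],
    [[0,0,0],[-0.2,0,11.4],-1],
    [[0,0,0],[-0.2,0,11.4],-1],
    [[0,0,0],[-0.2,0,11.4],-1]
  ],
  "newtons": 8
}}

```text
clock: 2.93
position: [0.5892, 0.0485, 0.1857]
ee_rot: [-2.124, -2.315, -0.0]
force: [0.9, 0.5, -0.5]
width: 0.326
gripper_force: 0.0
```

```bash
python3 - <<'E'
from h import *
s=readout.observe();print(s["position"],s["clock"],s["force"],s["width"],s["joints"].round(2))
r=R.from_rotvec(s["ee_rot"]);ax=np.array([.637,.0125]);d=s["position"][:2]-ax
print(np.linalg.norm(d),np.degrees(np.arctan2(d[1],d[0])))
a0=np.arctan2(d[1],d[0]);d=.062*np.array([np.cos(a0),np.sin(a0)])
for k in range(1,20):
    th=a0+(np.radians(7)-a0)*k/19
    p=ax+.062*np.array([np.cos(th),np.sin(th)])-(ax+d)
    print(np.round(r.inv().apply([*p,0])*100,1))
E
```

```text
[0.58921274 0.04851056 0.18573446] 2.9333 [ 0.89423402  0.49331586 -0.50352314] 0.32613007213817613 [-0.51  0.44  0.48  1.74 -0.23  1.02  0.14]
0.05983629888380081 142.99978450902495
[0.5 0.6 0. ]
[1.  1.2 0. ]
[1.4 1.8 0. ]
[1.7 2.5 0. ]
[1.9 3.3 0. ]
[ 2.   4.1 -0. ]
[ 2.1  4.8 -0. ]
[ 2.   5.6 -0. ]
[ 1.8  6.4 -0. ]
[ 1.5  7.1 -0. ]
[ 1.2  7.8 -0. ]
[ 0.8  8.4 -0. ]
[ 0.2  9.  -0. ]
[-0.3  9.5 -0. ]
[-1.   9.9 -0. ]
[-1.7 10.3 -0. ]
[-2.4 10.6 -0. ]
[-3.1 10.7 -0. ]
[-3.9 10.8 -0. ]
```

Request:
{"method": "drive_tool", "body": {
  "commands": [
    [[0,0,0],[0,0,0],-1],
    [[0,0,0],[0,0,0],-1],
    [[0,0,0],[0,0,0],-1],
    [[0,0,0],[0,0,0],-1],
    [[0,0,0],[0,0,0],-1],
    [[0,0,0],[0,0,0],-1]
  ]
}}

```text
clock: 3.43
position: [0.5893, 0.0485, 0.1857]
ee_rot: [2.124, 2.315, 0.0]
force: [1.0, -0.9, -1.3]
width: 0.226
gripper_force: 8.0
```

Request:
{"method": "drive_tool", "body": {
  "commands": [
    [[0,0,0],[0.5,0.6,0],-1],
    [[0,0,0],[1.0,1.2,0],-1],
    [[0,0,0],[1.4,1.8,0],-1],
    [[0,0,0],[1.7,2.5,0],-1],
    [[0,0,0],[1.9,3.3,0],-1],
    [[0,0,0],[2.0,4.1,0],-1],
    [[0,0,0],[2.1,4.8,0],-1],
    [[0,0,0],[2.0,5.6,0],-1],
    [[0,0,0],[1.8,6.4,0],-1],
    [[0,0,0],[1.5,7.1,0],-1],
    [[0,0,0],[1.2,7.8,0],-1],
    [[0,0,0],[0.8,8.4,0],-1],
    [[0,0,0],[0.2,9.0,0],-1],
    [[0,0,0],[-0.3,9.5,0],-1],
    [[0,0,0],[-1.0,9.9,0],-1],
    [[0,0,0],[-1.7,10.3,0],-1],
    [[0,0,0],[-2.4,10.6,0],-1],
    [[0,0,0],[-3.1,10.7,0],-1],
    [[0,0,0],[-3.9,10.8,0],-1],
    [[0,0,0],[-3.9,10.8,0],-1]
  ]
}}

```text
clock: 5.1
position: [0.7012, 0.0158, 0.1859]
ee_rot: [2.125, 2.31, -0.0]
force: [3.1, -0.8, -5.4]
width: 0.224
gripper_force: 8.0
```

Request:
{"method": "drive_tool", "body": {
  "commands": [
    [[0,0,0],[0,0,0],0],
    [[0,0,0],[0,0,0],0],
    [[0,0,0],[0,0,0],0],
    [[0,0,0],[0,0,0],0],
    [[0,0,0],[0,0,0],0],
    [[0,0,0],[0,0,-3],0],
    [[0,0,0],[0,0,-7],0],
    [[0,0,0],[0,0,-10],0]
  ]
}}

```text
clock: 5.77
position: [0.7002, 0.0191, 0.2881]
ee_rot: [2.123, 2.314, 0.001]
force: [0.4, -0.0, 0.5]
width: 0.5
gripper_force: 0.0
```

```bash
python3 - <<'E'
from h import *
s=readout.observe();print(s["width"])
go([.455,-.234,.26],down(-63))
E
```

```text
0.5003405756558948
turn [0.001, -0.0, 1.186] shift [-23.1, -26.61, 2.8] t 5.77
```

Request:
{"method": "drive_tool", "body": {
  "commands": [
    [[0,0,1.186],[-23.1,-26.6,2.0],-0.26],
    [[0,0,1.186],[-23.1,-26.6,2.0],-0.26],
    [[0,0,1.186],[-23.1,-26.6,2.0],-0.26],
    [[0,0,1.186],[-23.1,-26.6,2.0],-0.26],
    [[0,0,1.186],[-23.1,-26.6,2.0],-0.26],
    [[0,0,1.186],[-23.1,-26.6,2.0],-0.26],
    [[0,0,1.186],[-23.1,-26.6,2.0],-0.26],
    [[0,0,1.186],[-23.1,-26.6,2.0],-0.26],
    [[0,0,1.186],[-23.1,-26.6,2.8],-0.26],
    [[0,0,1.186],[-23.1,-26.6,2.8],-0.26],
    [[0,0,1.186],[-23.1,-26.6,2.8],-0.26],
    [[0,0,1.186],[-23.1,-26.6,2.8],-0.26],
    [[0,0,1.186],[-23.1,-26.6,2.8],-0.26]
  ]
}}

```text
clock: 6.85
position: [0.4559, -0.2332, 0.2579]
ee_rot: [3.053, 0.739, 0.001]
force: [-0.0, -0.3, -0.5]
width: 0.368
gripper_force: 0.0
```

```bash
python3 - <<'E'
from h import *
t=cams.get_image("top");s=cams.get_image("side");cv2.imwrite("pics/t1.png",t);cv2.imwrite("pics/s1.png",s)
z=lambda im,x,y,w,h:cv2.resize(im[y:y+h,x:x+w],None,fx=4,fy=4,interpolation=cv2.INTER_CUBIC)
o=np.zeros((600,800,3),np.uint8)
o[:480,:380]=z(t,280,165,95,120);o[:600,400:800]=z(s,200,160,100,150)
cv2.imwrite("pics/z2.png",o)
go([.455,-.234,.016],down(-63))
E
```

```text
turn [0.0, -0.0, 0.003] shift [-0.1, 0.02, 24.18] t 6.95
```

View pics/z2.png

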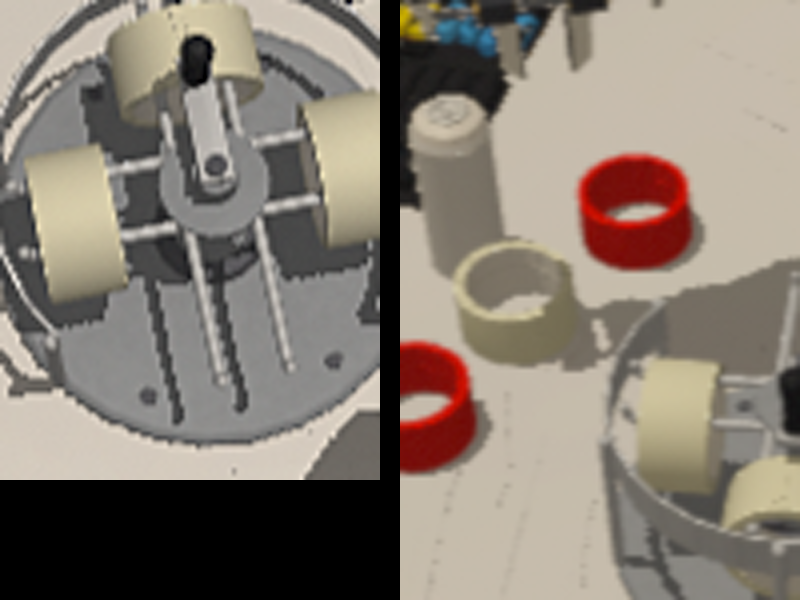

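The empty arm now faces the opening, with its tips at top px (335.5,259.5) and (352.2,256.5). In the side view the roll is untouched, its top ring centred at (228.2,230).

```bash
python3 - <<'E'
from h import *
print(pl("side",228.2,230,.052),pl("top",444.2,271.65,.039))
a=pl("top",335.5,259,.143);b=pl("top",352.2,256,.143);m=(a+b)/2;d=m-[.637,.0125];print(a,b,np.linalg.norm(a-b),m,np.linalg.norm(d),np.degrees(np.arctan2(d[1],d[0])))
d=a-b;print("normal",np.degrees(np.arctan2(d[1],d[0]))+90)
E
```

```text
[ 0.482839   -0.27287742] [ 0.47539235 -0.27558603]
[0.50913777 0.01509962] [ 0.51409738 -0.02708506] 0.04247523137019594 [ 0.51161757 -0.00599272] 0.12673883939648503 -171.60990353724978
normal 186.70542089181424
```

Request:
{"method": "drive_tool", "body": {
  "commands": [
    [[0,0,0],[-0.1,0,4],-0.26],
    [[0,0,0],[-0.1,0,8],-0.26],
    [[0,0,0],[-0.1,0,12],-0.26],
    [[0,0,0],[-0.1,0,16],-0.26],
    [[0,0,0],[-0.1,0,18],-0.26],
    [[0,0,0],[-0.1,0,19],-0.26],
    [[0,0,0],[-0.1,0,19],-0.26]
  ]
}}

```text
clock: 7.53
position: [0.4533, -0.2338, 0.066]
ee_rot: [-3.053, -0.734, 0.005]
force: [0.0, 1.3, 0.4]
width: 0.364
gripper_force: 0.0
```

Request:
{"method": "drive_tool", "body": {
  "commands": [
    [[0,0,0],[0.3,0.2,2],-0.26],
    [[0,0,0],[0.3,0.2,4],-0.26],
    [[0,0,0],[0.3,0.2,5],-0.26],
    [[0,0,0],[0.3,0.2,5],-0.26],
    [[0,0,0],[0.3,0.2,5],-1],
    [[0,0,0],[0.3,0.2,5],-1],
    [[0,0,0],[0.3,0.2,5],-1],
    [[0,0,0],[0.3,0.2,5],-1],
    [[0,0,0],[0.3,0.2,5],-1],
    [[0,0,0],[0.3,0.2,5],-1],
    [[0,0,0],[0.3,0.2,5],-1]
  ],
  "newtons": 25
}}

```text
clock: 8.45
position: [0.4585, -0.2353, 0.0187]
ee_rot: [3.054, 0.732, 0.003]
force: [-0.4, 0.6, 7.9]
width: 0.131
gripper_force: 24.5
```

```bash
cat >> h.py <<'E'
vx=np.array([np.cos(np.radians(47.7)),np.sin(np.radians(47.7)),0]);S=np.array([-vx[1],vx[0],0]);Z=np.array([0,0,1.])
E_=(S+Z)/2**.5;N_=(Z-S)/2**.5
APEX=np.array([.4538,.3277,.024])-.03*vx
RP=R.from_matrix(np.c_[np.cross(-E_,-N_),-E_,-N_])
E
python3 - <<'E'
from h import *
s=readout.observe();print(s["joints"].round(2))
p=APEX+(.093+.008)*E_+(.019)*N_
print("final",p,"pre",p+.09*N_)
# numbers as if already lifted 25cm
go([.44,.1,.30],RP); go(p+.09*N_,RP)
E
```

```text
[-0.06  0.61  0.6   2.08 -0.59  0.62 -0.15]
final [0.39072378 0.34453419 0.10885281] pre [0.43779361 0.30170393 0.17249242]
turn [0.778, -0.143, -0.343] shift [13.6, -30.69, -28.15] t 8.45
turn [0.778, -0.143, -0.343] shift [22.53, -48.78, -15.41] t 8.45
```

Request:
{"method": "drive_tool", "body": {
  "commands": [
    [[0,0,0],[0,0,-2],-1],
    [[0,0,0],[0,0,-5],-1],
    [[0,0,0],[0,0,-9],-1],
    [[0,0,0],[0,0,-13],-1],
    [[0,0,0],[0,0,-17],-1],
    [[0,0,0],[0,0,-21],-1],
    [[0,0,0],[0,0,-25],-1],
    [[0,0,0],[0,0,-28],-1],
    [[0,0,0],[0,0,-28],-1]
  ]
}}

```text
clock: 9.2
position: [0.4596, -0.2367, 0.3036]
ee_rot: [3.051, 0.731, 0.012]
force: [0.8, -0.5, -1.4]
width: 0.13
gripper_force: 24.4
```

```bash
python3 - <<'E'
from h import *
p=APEX+(.093+.008)*E_+(.019)*N_
go(p+.09*N_+.08*Z,RP)
E
```

```text
turn [0.783, -0.148, -0.341] shift [22.42, -49.01, 4.99] t 9.2
```

Request:
{"method": "drive_tool", "body": {
  "commands": [
    [[0.783,-0.148,-0.341],[22.4,-49,5],-1],
    [[0.783,-0.148,-0.341],[22.4,-49,5],-1],
    [[0.783,-0.148,-0.341],[22.4,-49,5],-1],
    [[0.783,-0.148,-0.341],[22.4,-49,5],-1],
    [[0.783,-0.148,-0.341],[22.4,-49,5],-1],
    [[0.783,-0.148,-0.341],[22.4,-49,5],-1],
    [[0.783,-0.148,-0.341],[22.4,-49,5],-1],
    [[0.783,-0.148,-0.341],[22.4,-49,5],-1],
    [[0.783,-0.148,-0.341],[22.4,-49,5],-1],
    [[0.783,-0.148,-0.341],[22.4,-49,5],-1],
    [[0.783,-0.148,-0.341],[22.4,-49,5],-1],
    [[0.783,-0.148,-0.341],[22.4,-49,5],-1],
    [[0.783,-0.148,-0.341],[22.4,-49,5],-1],
    [[0.783,-0.148,-0.341],[22.4,-49,5],-1],
    [[0.783,-0.148,-0.341],[22.4,-49,5],-1],
    [[0.783,-0.148,-0.341],[22.4,-49,5],-1],
    [[0.783,-0.148,-0.341],[22.4,-49,5],-1],
    [[0.783,-0.148,-0.341],[22.4,-49,5],-1]
  ]
}}

```text
clock: 10.7
position: [0.4357, 0.3019, 0.2477]
ee_rot: [-2.186, -0.96, 0.408]
force: [0.5, -0.2, -1.6]
width: 0.131
gripper_force: 24.8
```

```bash
python3 - <<'E'
from h import *
p=APEX+(.093+.008)*E_+(.019)*N_
go(p+.09*N_+.08*Z,RP);go(p+.02*N_,RP);go(p+.002*N_,RP)
print(readout.observe()["joints"].round(2))
t=cams.get_image("top");s=cams.get_image("side");cv2.imwrite("pics/t2.png",t);cv2.imwrite("pics/s2.png",s)
z=lambda im,x,y,w,h:cv2.resize(im[y:y+h,x:x+w],None,fx=3,fy=3,interpolation=cv2.INTER_CUBIC)
cv2.imwrite("pics/z3.png",np.hstack([z(t,150,200,130,150),z(s,350,180,130,150)]))
E
```

```text
turn [-0.007, 0.002, -0.005] shift [0.12, -0.22, -0.46] t 10.7
turn [-0.007, 0.002, -0.005] shift [0.17, 5.52, 12.16] t 10.7
turn [-0.007, 0.002, -0.005] shift [0.18, 5.53, 13.96] t 10.7
[-0.62  0.58  0.53  1.66 -0.82  1.64 -0.59]
```

View pics/z3.png

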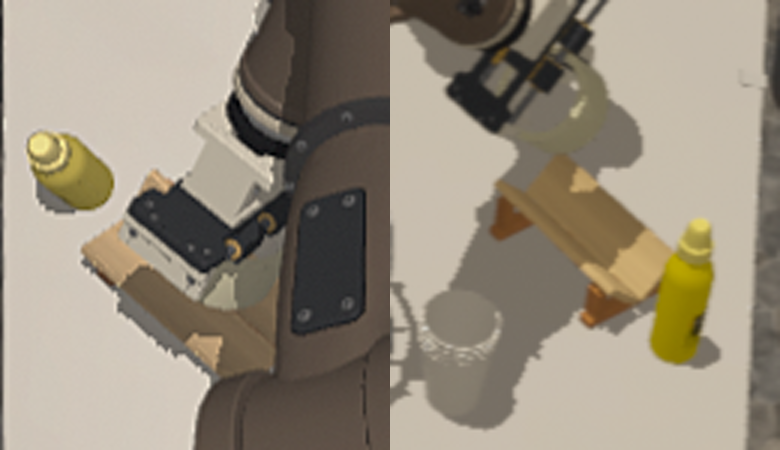

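The view shows the roll held tilted above the V rest, in line with it, with the bottle clear on the left. I'll cross-check the rest from the side view.

```bash
python3 - <<'E'
from h import *
q=[pl("side",*p,.066) for p in((408.3,231.7),(445.7,265.7),(385,241),(429.3,280))]
print(q,np.mean(q,0),[np.degrees(np.arctan2(*(b-a)[::-1])) for a,b in((q[0],q[1]),(q[2],q[3]))])
E
```

```text
[array([0.37142354, 0.30328249]), array([0.49772912, 0.43171569]), array([0.43198283, 0.23567193]), array([0.56815168, 0.38779771])] [0.46732179 0.33961696] [np.float64(45.478531388910795), np.float64(48.16805264966677)]
```

Request:
{"method": "drive_tool", "body": {
  "commands": [
    [[0,0,0],[0.1,2,4],-1],
    [[0,0,0],[0.1,4,8],-1],
    [[0,0,0],[0.1,5.5,10],-1],
    [[0,0,0],[0.1,5.5,11],-1],
    [[0,0,0],[0.1,5.5,12],-1],
    [[0,0,0],[0.1,5.5,12],-1]
  ]
}}

```text
clock: 11.3
position: [0.3998, 0.336, 0.1245]
ee_rot: [-2.183, -0.963, 0.411]
force: [0.3, 0.0, -1.1]
width: 0.129
gripper_force: 24.8
```

Request:
{"method": "drive_tool", "body": {
  "commands": [
    [[0,0,0],[0,0,0.7],-1],
    [[0,0,0],[0,0,1.2],-1],
    [[0,0,0],[0,0,1.6],-1],
    [[0,0,0],[0,0,1.8],-1],
    [[0,0,0],[0,0,1.9],-1],
    [[0,0,0],[0,0,1.9],-1]
  ]
}}

```text
clock: 11.8
position: [0.3906, 0.3444, 0.1112]
ee_rot: [-2.184, -0.964, 0.409]
force: [0.2, 0.7, -1.1]
width: 0.124
gripper_force: 24.8
```

```bash
python3 - <<'E'
from h import *
p=APEX+(.093+.008)*E_+(.019)*N_
go(p,RP);print(readout.observe()["force"])
E
```

```text
turn [-0.007, 0.003, -0.003] shift [0.02, 0.16, 0.16] t 11.8
[ 0.23992403  0.65971695 -1.05021506]
```

Near the board, no contact yet. Ease in along the board and down.

Request:
{"method": "drive_tool", "body": {
  "commands": [
    [[0,0,0],[0,0.2,0.2],-1],
    [[0,0,0],[0,0.5,0.3],-1],
    [[0,0,0],[0,0.7,0.4],-1],
    [[0,0,0],[0,0.7,0.4],-1]
  ]
}}

```text
clock: 12.13
position: [0.393, 0.3424, 0.1031]
ee_rot: [-2.185, -0.963, 0.408]
force: [2.9, -2.6, 1.8]
width: 0.126
gripper_force: 24.8
```

Request:
{"method": "drive_tool", "body": {
  "commands": [
    [[0,0,0],[0,0,0],-0.7],
    [[0,0,0],[0,0,0],-0.4],
    [[0,0,0],[0,0,0],-0.3],
    [[0,0,0],[0,0,0],-0.3],
    [[0,0,0],[0,0,0],-0.3],
    [[0,0,0],[0,0,-1.5],-0.3],
    [[0,0,0],[0,0,-4],-0.3],
    [[0,0,0],[0,0,-8],-0.3],
    [[0,0,0],[0,0,-12],-0.3],
    [[0,0,0],[0,0,-16],-0.3],
    [[0,0,0],[0,0,-16],-0.3]
  ]
}}

```text
clock: 13.05
position: [0.4824, 0.2622, 0.2198]
ee_rot: [-2.191, -0.962, 0.398]
force: [-0.5, -0.9, -0.0]
width: 0.348
gripper_force: 0.0
```

```bash
cat >> h.py <<'E'
# second grasp: z=-E (down the slope), y: horizontal part toward -S after tilt back
RG=R.from_matrix(np.c_[np.cross(N_,-E_),N_,-E_])
E
python3 - <<'E'
from h import *
s=readout.observe();print(s["width"],s["position"],s["joints"].round(2))
print(RP.as_matrix().round(2),RG.as_matrix().round(2))
# tip: 28mm in past the rim: 0.070 up slope, mid width 26mm
g=APEX+.070*E_+.026*N_
print(g,g+.12*E_)
go(s["position"]+[0,0,.12],down(-42.3)); go(g+.12*E_,RG)
E
```

```text
0.34844882787540155 [0.4824356  0.26215049 0.21979903] [-0.53  0.67  0.53  1.58 -0.81  1.67 -0.52]
[[ 0.67  0.52 -0.52]
 [ 0.74 -0.48  0.48]
 [-0.   -0.71 -0.71]] [[ 0.67  0.52  0.52]
 [ 0.74 -0.48 -0.48]
 [ 0.    0.71 -0.71]]
[0.41059771 0.3264503  0.09188225] [0.34783793 0.38355731 0.17673506]
turn [-0.785, -0.002, -0.005] shift [0.0, -8.48, -8.49] t 13.05
turn [-1.571, -0.0, -0.006] shift [-0.18, -9.77, 15.86] t 13.05
```

Request:
{"method": "drive_tool", "body": {
  "commands": [
    [[-0.785,0,0],[0,-8.5,-8.5],0.6],
    [[-0.785,0,0],[0,-8.5,-8.5],0.6],
    [[-0.785,0,0],[0,-8.5,-8.5],0.6],
    [[-0.785,0,0],[0,-8.5,-8.5],0.6],
    [[-0.785,0,0],[0,-8.5,-8.5],0.6],
    [[-0.785,0,0],[0,-8.5,-8.5],0.6],
    [[-0.785,0,0],[0,-8.5,-8.5],0.6],
    [[-1.571,0,0],[-0.2,-14,5],0.6],
    [[-1.571,0,0],[-0.2,-14,5],0.6],
    [[-1.571,0,0],[-0.2,-14,10],0.6],
    [[-1.571,0,0],[-0.2,-14,10],0.6],
    [[-1.571,0,0],[-0.2,-14,15.9],0.6],
    [[-1.571,0,0],[-0.2,-14,15.9],0.6],
    [[-1.571,0,0],[-0.2,-9.8,15.9],0.6],
    [[-1.571,0,0],[-0.2,-9.8,15.9],0.6],
    [[-1.571,0,0],[-0.2,-9.8,15.9],0.6]
  ]
}}

```text
clock: 14.38
position: [0.3392, 0.386, 0.171]
ee_rot: [2.183, 0.976, 0.387]
force: [0.6, -1.5, 1.3]
width: 0.796
gripper_force: 0.0
```

```bash
python3 - <<'E'
from h import *
s=readout.observe();print(s["joints"].round(2))
g=APEX+.070*E_+.026*N_
go(g+.12*E_,RG);go(g,RG)
t=cams.get_image("top");s=cams.get_image("side");cv2.imwrite("pics/t3.png",t);cv2.imwrite("pics/s3.png",s)
z=lambda im,x,y,w,h:cv2.resize(im[y:y+h,x:x+w],None,fx=4,fy=4,interpolation=cv2.INTER_CUBIC)
cv2.imwrite("pics/z4.png",np.hstack([z(t,170,230,100,120),z(s,360,170,100,120)]))
E
```

```text
[-1.86  0.63  0.67  1.89  0.38  1.11 -2.19]
turn [-0.001, 0.007, 0.011] shift [0.39, 0.98, 0.16] t 14.38
turn [-0.001, 0.007, 0.011] shift [0.48, 0.99, 12.16] t 14.38
```

View pics/z4.png

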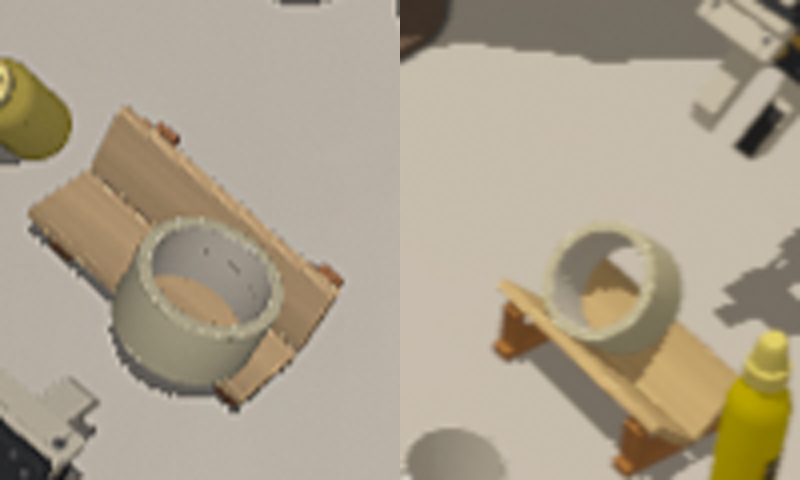

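The roll lies in the V with its face on the robot-side board; its upper ring is centred at top px (222,298.8) and side px (360+50=~410, ~240).

```bash
python3 - <<'E'
from h import *
c=APEX+.049*E_+.052*N_
print(pr("top",c),pr("side",c))
q=pl("top",222,298.75,c[2]);print(c,q,"along",(q-c[:2])@vx[:2],"across",(q-c[:2])@S[:2])
q=pl("side",360+(600-400)/4,170+285/4,c[2]);print(q,"along",(q-c[:2])@vx[:2],"across",(q-c[:2])@S[:2])
E
```

```text
[223.589475   298.01586021] [407.36264252 238.36266108]
[0.43517862 0.30408339 0.09541778] [0.4335653  0.30816812] along 0.0019354090561658594 across 0.003942332708929885
[0.44633087 0.31356338] along 0.014517295106511546 across -0.0018684031776979339
```

Request:
{"method": "drive_tool", "body": {
  "commands": [
    [[0,0,0.01],[0.5,1,0],0.7],
    [[0,0,0.01],[0.5,1,3],0.7],
    [[0,0,0.01],[0.5,1,6],0.7],
    [[0,0,0.01],[0.5,1,8],0.7],
    [[0,0,0.01],[0.5,1,9],0.7],
    [[0,0,0.01],[0.5,1,9],0.7]
  ]
}}

```text
clock: 14.98
position: [0.3983, 0.3417, 0.1193]
ee_rot: [2.207, 0.954, 0.398]
force: [-0.4, -0.2, 0.2]
width: 0.848
gripper_force: 0.0
```

```bash
python3 - <<'E'
from h import *
s=readout.observe();print(s["joints"].round(2),s["width"],s["force"])
g=APEX+.070*E_+.026*N_
go(g,RG)
E
```

```text
[-1.75  0.69  0.68  1.98  0.42  0.9  -2.2 ] 0.8484617613736725 [-0.4092559  -0.23061876  0.2372446 ]
turn [-0.011, 0.005, -0.014] shift [-0.29, -0.53, 3.32] t 14.98
```

Request:
{"method": "drive_tool", "body": {
  "commands": [
    [[0,0,-0.01],[-0.1,-0.3,1],0.7],
    [[0,0,-0.01],[-0.1,-0.3,2],0.7],
    [[0,0,-0.01],[-0.1,-0.3,3],0.7],
    [[0,0,-0.01],[-0.1,-0.3,3.3],0.7],
    [[0,0,-0.01],[-0.1,-0.3,3.3],0.7],
    [[0,0,-0.01],[-0.1,-0.3,3.3],0.7]
  ]
}}

```text
clock: 15.48
position: [0.4106, 0.3287, 0.091]
ee_rot: [2.193, 0.973, 0.392]
force: [0.4, 0.0, -0.8]
width: 0.85
gripper_force: 0.0
```

```bash
python3 - <<'E'
from h import *
s=readout.observe();print(s["force"])
g=APEX+.070*E_+.026*N_
go(g,RG)
E
```

```text
[ 0.36762931  0.00285873 -0.79339003]
turn [-0.007, 0.003, 0.004] shift [-0.17, 0.17, 0.04] t 15.48
```

Request:
{"method": "drive_tool", "body": {
  "commands": [
    [[0,0,0],[0,0,0],0],
    [[0,0,0],[0,0,0],0],
    [[0,0,0],[0,0,0],0],
    [[0,0,0],[0,0,0],0],
    [[0,0,0],[0,0,0],0],
    [[0,0,0],[0,0,0],-0.3],
    [[0,0,0],[0,0,0],-0.3],
    [[0,0,0],[0,0,0],-0.3]
  ],
  "newtons": 30
}}

```text
clock: 16.15
position: [0.4106, 0.329, 0.091]
ee_rot: [2.193, 0.973, 0.393]
force: [-1.3, 1.2, 1.0]
width: 0.551
gripper_force: 29.8
```

```bash
python3 - <<'E'
from h import *
f=lambda x,y:pl("top",280+(x+.5)/4-.5,165+(y+.5)/4-.5,.134)
for a,b in(((190,240),(217,370)),((259,220),(288,358))):
    p,q=f(*a),f(*b);d=q-p;print(p,q,np.degrees(np.arctan2(d[1],d[0])),np.linalg.norm(d))
f=lambda x,y,z:pl("top",280+(x+.5)/4-.5,165+(y+.5)/4-.5,z)
print("knob",f(197,50,.228),"bolt",f(215,165,.173),"hub disc",f(213,186,.14))
go([.39,.02,.26],down(7))
E
```

```text
[0.60073135 0.02987464] [0.51579203 0.018491  ] -172.36665658003105 0.08569874814981253
[ 0.61103489 -0.01487095] [ 0.52062431 -0.02661717] -172.5975449934037 0.09117042954684108
knob [0.6959115  0.02055703] bolt [0.63832238 0.01227917] hub disc [0.63364428 0.01310118]
turn [0.727, 0.338, -0.813] shift [-24.33, 25.5, 1.56] t 16.15
```

Request:
{"method": "drive_tool", "body": {
  "commands": [
    [[0,0,0],[0,0,-1],-0.3],
    [[0,0,0],[0,0,-3],-0.3],
    [[0,0,0],[0,0,-6],-0.3],
    [[0,0,0],[0,0,-9],-0.3],
    [[0,0,0],[0,-3,-12],-0.3],
    [[0,0,0],[0,0,-15],-0.3],
    [[0,0,0],[0,3,-16],-0.3],
    [[0,0,0],[0,3,-16],-0.3]
  ]
}}

```text
clock: 16.82
position: [0.3461, 0.3906, 0.2312]
ee_rot: [2.197, 0.969, 0.398]
force: [2.2, -0.6, -0.8]
width: 0.55
gripper_force: 29.8
```

```bash
python3 - <<'E'
from h import *
print(readout.observe()["joints"].round(2))
go([.40,.20,.32],down(7.5)); go([.424,-.0155,.22],down(7.5))
E
```

```text
[-1.87  0.55  0.7   1.83  0.4   1.21 -2.14]
turn [0.727, 0.337, -0.825] shift [-10.44, 18.23, 5.47] t 16.82
turn [0.727, 0.337, -0.825] shift [-24.75, 22.84, 24.02] t 16.82
```

Request:
{"method": "drive_tool", "body": {
  "commands": [
    [[0.727,0.337,-0.825],[-10.4,18.2,5.5],-0.3],
    [[0.727,0.337,-0.825],[-10.4,18.2,5.5],-0.3],
    [[0.727,0.337,-0.825],[-10.4,18.2,5.5],-0.3],
    [[0.727,0.337,-0.825],[-10.4,18.2,5.5],-0.3],
    [[0.727,0.337,-0.825],[-10.4,18.2,5.5],-0.3],
    [[0.727,0.337,-0.825],[-10.4,18.2,5.5],-0.3],
    [[0.727,0.337,-0.825],[-10.4,18.2,5.5],-0.3],
    [[0.727,0.337,-0.825],[-10.4,18.2,5.5],-0.3],
    [[0.727,0.337,-0.825],[-24.7,22.8,24],-0.3],
    [[0.727,0.337,-0.825],[-24.7,22.8,24],-0.3],
    [[0.727,0.337,-0.825],[-24.7,22.8,24],-0.3],
    [[0.727,0.337,-0.825],[-24.7,22.8,24],-0.3],
    [[0.727,0.337,-0.825],[-24.7,22.8,24],-0.3],
    [[0.727,0.337,-0.825],[-24.7,22.8,24],-0.3],
    [[0.727,0.337,-0.825],[-24.7,22.8,24],-0.3],
    [[0.727,0.337,-0.825],[-24.7,22.8,24],-0.3],
    [[0.727,0.337,-0.825],[-24.7,22.8,24],-0.3],
    [[0.727,0.337,-0.825],[-24.7,22.8,24],-0.3],
    [[0.727,0.337,-0.825],[-24.7,22.8,24],-0.3]
  ]
}}

```text
clock: 18.4
position: [0.4224, -0.0137, 0.2166]
ee_rot: [2.068, 2.365, -0.008]
force: [0.1, 0.9, -1.9]
width: 0.552
gripper_force: 29.8
```

```bash
python3 - <<'E'
from h import *
print(readout.observe()["joints"].round(2))
go([.424,-.0155,.22],down(7.5));go([.424,-.0155,.151],down(7.5))
t=cams.get_image("top");s=cams.get_image("side");cv2.imwrite("pics/t4.png",t);cv2.imwrite("pics/s4.png",s)
z=lambda im,x,y,w,h:cv2.resize(im[y:y+h,x:x+w],None,fx=4,fy=4,interpolation=cv2.INTER_CUBIC)
cv2.imwrite("pics/z5.png",np.hstack([z(t,285,190,100,140),z(s,250,130,100,140)]))
E
```

```text
[-1.13  0.18  1.22  2.1  -0.2   0.99  0.33]
turn [-0.004, 0.003, 0.003] shift [-0.2, 0.14, -0.34] t 18.4
turn [-0.004, 0.003, 0.003] shift [-0.18, 0.16, 6.56] t 18.4
```

View pics/z5.png

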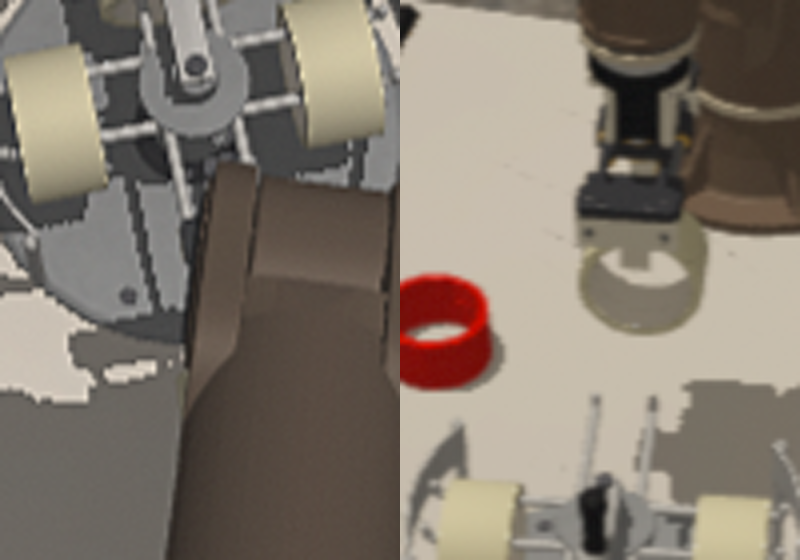

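The roll is held level and upright, with its lowest rim at side px (310.5,213). The empty arm's tips are at about side px (299,229.5) and (313,230).

```bash
python3 - <<'E'
from h import *
s=readout.observe();r=R.from_rotvec(s["ee_rot"]);p=s["position"]
for dy in(.026,-.026):
  for v in([0,dy,.07],[.049,dy,.021],[-.049,dy,.021],[0,dy,.021]): print(dy,v,(pr("side",p+r.apply(v))-[250,130])*4+[400,0])
A=np.array([.637,.0125]);o=np.array([-.9914,-.1305]);l=np.array([.1305,-.9914])
for sg in(-1,1):print("tip",(pr("side",[*(A+.130*o+sg*.022*l),.144])-[250,130])*4+[400,0])
E
```

```text
0.026 [0, 0.026, 0.07] [634.30415426 333.92574344]
0.026 [0.049, 0.026, 0.021] [697.56162669 289.92150651]
0.026 [-0.049, 0.026, 0.021] [570.33236681 281.64437883]
0.026 [0, 0.026, 0.021] [633.86392526 285.77753831]
-0.026 [0, -0.026, 0.07] [641.13066746 291.17811479]
-0.026 [0.049, -0.026, 0.021] [703.1734014  247.22453986]
-0.026 [-0.049, -0.026, 0.021] [578.65306684 239.233561  ]
-0.026 [0, -0.026, 0.021] [640.83367381 243.22394472]
tip [651.33260277 389.82356557]
tip [594.01189664 385.94060251]
```

Request:
{"method": "drive_tool", "body": {
  "commands": [
    [[0,0,0],[-0.5,0,2],-0.3],
    [[0,0,0],[-0.5,0,4.5],-0.3],
    [[0,0,0],[-0.5,0,6],-0.3],
    [[0,0,0],[-0.5,0,6.5],-0.3],
    [[0,0,0],[-0.5,0,6.5],-0.3],
    [[0,0,0],[-0.5,0,6.5],-0.3]
  ]
}}

```text
clock: 19.0
position: [0.4233, -0.0197, 0.152]
ee_rot: [2.068, 2.363, -0.008]
force: [0.1, 0.2, -2.1]
width: 0.551
gripper_force: 29.8
```

```bash
python3 - <<'E'
from h import *
print(readout.observe()["joints"].round(2))
A=np.array([.637,.0125]);o=np.array([-.9914,-.1305]);k=np.array([0,-.003])
for r in(.14,.09):go([*(A+r*o+k),.151],down(7.5))
E
```

```text
[-0.95  0.31  1.09  2.19 -0.37  0.84  0.51]
turn [-0.003, 0.004, 0.002] shift [0.09, 7.57, 0.08] t 19.0
turn [-0.003, 0.004, 0.002] shift [0.08, 12.57, 0.06] t 19.0
```

Request:
{"method": "drive_tool", "body": {
  "commands": [
    [[0,0,0],[0.1,1.5,0],-0.3],
    [[0,0,0],[0.1,3,0],-0.3],
    [[0,0,0],[0.1,4.5,0],-0.3],
    [[0,0,0],[0.1,5.5,0],-0.3],
    [[0,0,0],[0.1,6.5,0],-0.3],
    [[0,0,0],[0.1,7.5,0],-0.3],
    [[0,0,0],[0.1,7.5,0],-0.3]
  ]
}}

```text
clock: 19.58
position: [0.4991, -0.0089, 0.1516]
ee_rot: [2.067, 2.362, -0.007]
force: [0.9, -0.1, -0.8]
width: 0.555
gripper_force: 29.8
```

No contact. Look before going on.

```bash
python3 - <<'E'
from h import *
s=cams.get_image("side");cv2.imwrite("pics/s5.png",s)
cv2.imwrite("pics/z6.png",cv2.resize(s[150:270,250:370],None,fx=5,fy=5,interpolation=cv2.INTER_CUBIC))
A=np.array([.637,.0125]);o=np.array([-.9914,-.1305]);k=np.array([0,-.003])
go([*(A+.09*o+k),.151],down(7.5))
E
```

```text
turn [-0.003, 0.005, 0.002] shift [0.05, 5.05, 0.02] t 19.63
```

View pics/z6.png

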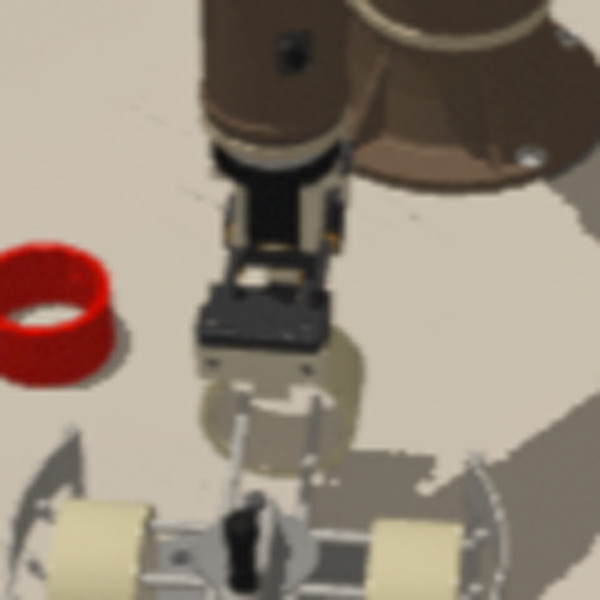

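Both wires (x≈240 and 313 in the crop) pass centrally through the hole (roll 203–357). I go on in.

Request:
{"method": "drive_tool", "body": {
  "commands": [
    [[0,0,0],[0,1,0],-0.3],
    [[0,0,0],[0,2,0],-0.3],
    [[0,0,0],[0,3,0],-0.3],
    [[0,0,0],[0,4,0],-0.3],
    [[0,0,0],[0,5,0],-0.3],
    [[0,0,0],[0,5,0],-0.3],
    [[0,0,0],[0,5,0.7],-0.3],
    [[0,0,0],[0,5,1.4],-0.3],
    [[0,0,0],[0,5,2],-0.3],
    [[0,0,0],[0,5,2],-0.3]
  ]
}}

```text
clock: 20.47
position: [0.5451, -0.0028, 0.1293]
ee_rot: [-2.07, -2.362, 0.011]
force: [-1.0, -0.9, -2.9]
width: 0.554
gripper_force: 29.8
```

Request:
{"method": "drive_tool", "body": {
  "commands": [
    [[0,0,0],[0,0.5,0],-0.3],
    [[0,0,0],[0,0.5,0.2],-0.3],
    [[0,0,0],[0,0.5,0.4],-0.3],
    [[0,0,0],[0,0.5,0.5],-0.3],
    [[0,0,0],[0,0.5,0.5],-0.3],
    [[0,0,0],[0,0.5,0.5],-0.3]
  ]
}}

```text
clock: 20.97
position: [0.5518, -0.0022, 0.1263]
ee_rot: [2.069, 2.362, -0.007]
force: [0.5, 0.5, 3.3]
width: 0.555
gripper_force: 29.8
```

Request:
{"method": "drive_tool", "body": {
  "commands": [
    [[0,0,0],[0,0,0],0.2],
    [[0,0,0],[0,0,0],0.3],
    [[0,0,0],[0,0,0],0.4],
    [[0,0,0],[0,0,0],0.4],
    [[0,0,0],[0,0,0],0.4],
    [[0,0,0],[0,0,-0.5],0.4],
    [[0,0,0],[0,0,-2],0.4],
    [[0,0,0],[0,0,-5],0.4],
    [[0,0,0],[0,0,-9],0.4],
    [[0,0,0],[0,0,-13],0.4],
    [[0,0,0],[0,-8,-17],0.4],
    [[0,0,0],[0,-14,-20],0.4],
    [[0,0,0],[0,-20,-20],0.4],
    [[0,0,0],[0,-20,-20],0.4],
    [[0,0,0],[0,-20,-20],0.4],
    [[0,0,0],[0,-20,-20],0.4]
  ]
}}

```text
clock: 22.3
position: [0.3663, -0.0236, 0.3234]
ee_rot: [-2.066, -2.364, 0.009]
force: [1.0, 2.3, -2.1]
width: 0.697
gripper_force: 0.0
```

```bash
python3 - <<'E'
from h import *
t=cams.get_image("top");s=cams.get_image("side")
z=lambda im,x,y,w,h:cv2.resize(im[y:y+h,x:x+w],None,fx=4,fy=4,interpolation=cv2.INTER_CUBIC)
cv2.imwrite("pics/z7.png",np.hstack([z(t,285,165,100,110),z(s,250,190,100,110)]))
E
```

```text
(no output)
```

View pics/z7.png

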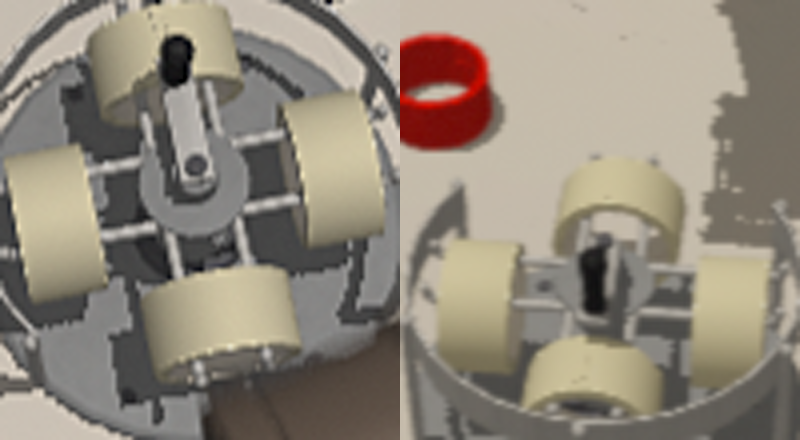

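The roll hangs on both wires, with the upturned tips showing beyond its outer face at (200,368) and (267,355). It is aligned with the arm and in the opening.

```bash
python3 -c "
from cell import job
print(job.sign_off())"
```

```text
the job is handed in; nothing more can be done
None
```

The roll of tape now hangs on the empty arm's two wires in the opening. I handed the job in at about 22 s of the 72 s allowed, and the judge gave no verdict. The last picture shows the roll inside the upturned ends and in line with the arm. I never touched the spray can, squeeze bottle or cups.

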